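# Scrap the disc lamps that rock

## Robot

A 7-joint arm with a two-finger parallel gripper is mounted at the origin on the work surface. World frame = base frame: x ahead of the robot, y to its left, z up, the work surface at z = 0. Lengths are in m, angles in rad, forces in N, time in s.
With the tool pointing down it reaches from about 0.425 to 0.875 m from the base axis. Payload 4.7 kg.
Tool frame: the origin (TCP) lies on the centre line of the jaws, within the pads' length; the fingertips stand 22 mm ahead of it and the grasp point (between the pads) lies 3 mm ahead of it; x points along the fingers, y is the direction in which the jaws open and shut, and the axes are right-handed (so a half turn about x gives the same grasp; the last joint's range is limited). The gripper opens to 85 mm and grips with 20 to 120 N. Pads are 22 mm wide; open, the fingers measure 114 mm over their backs; the gripper's body (76 mm by 85 mm) begins 54 mm behind the grasp point. The pads swing forward as they close: fully open they stand 13 mm farther back than shut.
Start: joints at [1.293, 0.321, -0.07, 1.45, 0.023, 1.371, -0.057], TCP at [0.187, -0.623, 0.253] pointing down, gripper open.
Joint ranges: [-2.86, 2.86], [-0.3, 2.09], [-1.38, 1.24], [0.06, 2.45], [-1.56, 4.7], [0.09, 2.05], [-2.69, 2.69]. Speed limits (rad/s): [2.57, 2.57, 3.14, 3.14, 3.14, 3.14, 3.14].

## Interface

Orientations are given as a unit quaternion [x, y, z, w].
In Python, from rig import r, imaging, ticket, nets gives the robot as it stands.
- The arm moves only by the tool step_arm, never from a script. Its argument "targets" is a list of rows, each a list of 3 entries, a list of its own where there are three numbers: the shift along the tool's x, y, z in cm, then the turn, a rotation vector about the tool's x, y, z in rad, then the opening in per cent of the stroke, from 0 (shut) to 100 (fully open). A call has 1 to 10 rows; each row is the pose to reach, as a shift and turn from the pose commanded when the call began, along the tool's axes at that moment; what a row does not reach only later rows make up. A row lasts 1/8 s, in which the tool goes at most 62.5 mm and 10.7 degrees, less where a joint would pass 70% of its speed; a pose out of reach is approached as far as the arm can. A call with a gripper value outside its range is refused whole. The fingers move at their own pace and stop on an object; the grip force is fixed at half the most. Time passes only in rows, so rows that repeat a pose let the fingers close. It gives the time, the measured TCP pose, the force and the opening at its end, in the units of the state.
- r.read_state(): the state, without advancing time (a new reading comes with each control period).
- imaging.read_camera(name): name is "scene" or "side" or "wrist"; returns the picture (420x560x3 uint8, red, green, blue); there is no depth.
- imaging.camera_model(name): a dict with "fx", "fy", "cx", "cy" (pixels), "k1" (the pictures are not rectified: a ray, as slopes to the right and down, at radius r is drawn at 1 + k1 r^2 times it, then the intrinsics apply), "extrinsics" (4x4, takes a point from camera to world coordinates); the wrist camera has in their place "T_tool_cam" (4x4, takes a point from camera to tool coordinates, whose origin is the TCP and whose axes are the tool frame's). Camera axes: x right, y up, looking along -z (the intrinsics and any distortion apply to the point x, -y, -z); pixel columns grow to the right and rows downward; lengths in m; the calibration is good to about 2 mm. A picture is of the moment at which its call begins: read the wrist's pose just before it. camera_model takes no time and is no camera call.
- ticket.finish_job(): hands the job in, once; it reports no verdict.
Trained networks look in the newest picture that a camera, given by its name, has taken for a name from the list of things; names that differ only in an ending like _2 or _b are one class to them, and where a whole thing is asked for, a point or a joint stands for the part that bears it (a point fixed in the world has none). Each returns a list of dicts, best first, with "score" (0 to 1); they miss things now and then, are a little off and sometimes report something else, mostly with a low value. They report only what shows in the picture. A call takes as long as a camera call. They do not tell look-alikes from the thing itself.
- nets.recognise(camera, target): "bbox" ([left, top, width, height] as shares, 0 to 1, of the picture: columns of its width, rows of its height, round what is visible of it).
- nets.masks_of(camera, target): "mask" (420x560 bool, what is visible of it) and "bbox" ([left, top, width, height] as shares, 0 to 1, of the picture: columns of its width, rows of its height, round what is visible of it).
- nets.spot_point(camera, target): "at" ([column, row] as shares, 0 to 1, of the picture: columns of its width, rows of its height: a listed point, or the origin of a listed thing).
The state is a dict: "t": time; "q": joint angles; "joint_velocities": joint speeds; "effort": joint torques, N m; "eef_pos": TCP position; "tool_rot": TCP orientation; "force": force on the tool from outside, world axes, zero at the start; "torque": the same for the moment, N m; "opening": finger opening in m.
Only numpy, scipy, OpenCV 4.12 (cv2) and the standard library are available. Lean on these libraries where they do the work, as an engineer would, in place of code of your own. Each camera call takes 0.05 s, during which the arm holds its last target.

## Task

Some of the four flat disc lamps standing on the bench have a warped foot: find out which by gently pressing each one down at its rim in more than one place, since a warped lamp rocks and a sound one stands firm. Slide every lamp that rocks along the bench, without lifting it or turning it over, wholly into the scrap bay (the grey area with a low steel fence on three sides), and leave the steady lamps where they stand. Do not press hard and do not disturb the bulb, the jar or the screwdriver.

Things in the scene. Friction and masses are not known exactly. Their poses are not given: they have to be found in the camera images.
- lamp_a: disc lamp, sound or warped: 90 mm across, 34 mm high, 90 to 185 g, dark grey metal with a flat white face 70 mm across on top, on a black foot 7 mm high and 74 mm across; its side (heights 7 to 34 mm) can be pushed. Too wide to grasp. Origin: centre of its underside; z up, yaw arbitrary. Breaks above 60 N
- lamp_b: disc lamp like lamp_a in all sizes, sound or warped. A sound lamp's top stays at 34 mm wherever the rim is pressed. A warped one also rests level, at the same height, and looks the same from above, but 1 to 4 N pressed 35 to 40 mm from its centre tips it up to 0.15 rad: the rim there sinks 1 to 5 mm, least far off the best place, then stops hard
- lamp_c: disc lamp like lamp_a in all sizes, sound or warped. A warped foot bears on the bench only along an 8 mm wide strip right across its middle, in an unknown direction: the lamp rocks to both sides of the strip, but not when pressed near the strip's two ends, so press at two places a quarter turn apart
- lamp_d: disc lamp like lamp_a in all sizes, sound or warped. How many and which of the four are warped is to be found out by touch
- bay: scrap bay, fixed: 130 mm deep (x) and 540 mm wide (y) inside, a thin grey sheet flush with the bench, with a steel fence 22 mm high and 12 mm thick on the far (+x) and both y sides; the near side is open. Origin: centre of the sheet, at bench level; x axis from the open mouth (-65 mm) to the far fence (+65 mm). The lamps stand in a row before the mouth, about 135 mm apart
- spot_bulb: bystander: small reflector bulb standing face down, 50 mm across, 48 mm high; origin under its centre
- jar: bystander: glass jar with a steel lid, 64 mm across, 75 mm high; origin under its centre
- screwdriver: bystander: screwdriver lying on the bench to the left of the lamps; about 200 mm long along its x axis, 30 mm high at most
Things that resemble listed ones, but are neither listed nor needed, are in the scene too. Leave any blue or pink look-alike of the lamp_a alone. Leave any brown or yellow look-alike of the lamp_c alone.

How it is judged:
By the outcome, as a careful person would: the job done as asked, in the order asked, and still so for the second after the job is handed in, with the robot touching nothing.
It also fails if it takes over 67 s, if anything falls off the work surface, if the arm or the gripper's body presses on something with over 40 N, if the wrist force passes 120 N, or if a joint passes its speed limit or range.

## Working session

There is one attempt and no reset: what is moved stays moved. The work goes in short steps, Python scripts to look and compute and a tool call to move; the robot and the scene stay as the last step left them, time stands still between calls to the robot, and variables do not carry over. Pictures are saved under pics/ and viewed, and the job is handed in when it is done.

Besides the shell and the picture viewer there is one more tool, called after "Request:" as name([rows], argument=value, ...), one row to a line, values as JSON. step_arm: Moves the arm, as the interface text tells. Its arguments: {"type":"object","properties":{"targets":{"type":"array","items":{"type":"array"}}},"required":["targets"]}

```bash
ls; mkdir -p pics; python3 - <<'E'
from rig import r, imaging, ticket, nets
import cv2
s=r.read_state();print(s)
for n in ("scene","side"):
    im=imaging.read_camera(n); cv2.imwrite(f"pics/{n}0.png",im[:,:,::-1])
    print(n,imaging.camera_model(n))
print(imaging.camera_model("wrist"))
E
```

```text
pics
{'t': 0.0, 'q': array([ 1.29308203,  0.32181446, -0.07008807,  1.45170911,  0.02256071,
        1.37083864, -0.05689245]), 'joint_velocities': array([ 0.00052625,  0.00046636, -0.00122999,  0.00116058,  0.00048175,
        0.00044333,  0.00127495]), 'effort': array([ 1.93124407e-05, -4.93575525e+01, -3.82081456e-01, -3.14329076e+01,
        1.30402594e-02,  1.12953235e-02, -1.52509710e-05]), 'eef_pos': array([ 0.18681552, -0.62202617,  0.25221192]), 'tool_rot': array([-0.69946723, -0.10350824,  0.69971529, -0.1021281 ]), 'force': array([-0.14153565, -0.38293971,  0.43226279]), 'torque': array([-0.04006957, -0.00452175,  0.03205297]), 'opening': 0.08523837518320462}
scene {'fx': 426.2198125934669, 'fy': 426.2198125934669, 'cx': 280.1310031905489, 'cy': 210.65178172898717, 'k1': -0.12893826570739364, 'extrinsics': array([[-0.86695882, -0.27808162,  0.41358556,  0.89256803],
       [ 0.4983676 , -0.48952726,  0.71553672,  0.82027811],
       [ 0.0034838 ,  0.82645851,  0.56298685,  0.6739526 ],
       [ 0.        ,  0.        ,  0.        ,  1.        ]])}
side {'fx': 424.689303694
[... 156 characters left out ...]
, -0.03662922,  0.37135395],
       [-0.07797717,  0.77264561, -0.63003042, -0.62537725],
       [-0.0162628 ,  0.63088474,  0.77570611,  0.81879137],
       [ 0.        ,  0.        ,  0.        ,  1.        ]])}
{'fx': 356.3446432654092, 'fy': 356.3446432654092, 'cx': 282.68685347444335, 'cy': 216.80655314998765, 'k1': -0.06100226568099718, 'T_tool_cam': array([[-5.82572215e-04,  2.72091940e-01, -9.62271083e-01,
        -1.19874018e-01],
       [ 9.99999827e-01,  2.41349839e-04, -5.37169595e-04,
         7.06505730e-04],
       [ 8.60844530e-05, -9.62271229e-01, -2.72092034e-01,
        -6.90406862e-02],
       [ 0.00000000e+00,  0.00000000e+00,  0.00000000e+00,
         1.00000000e+00]])}
```

View pics/scene0.png

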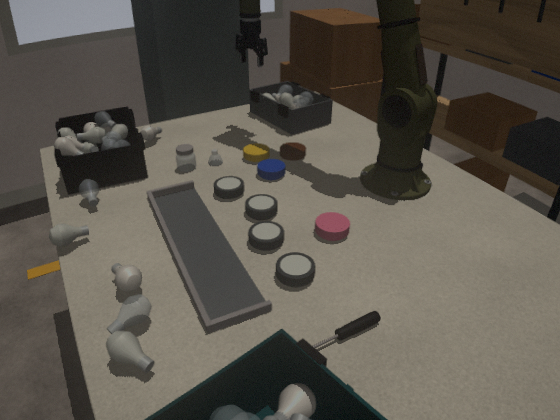

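View pics/side0.png

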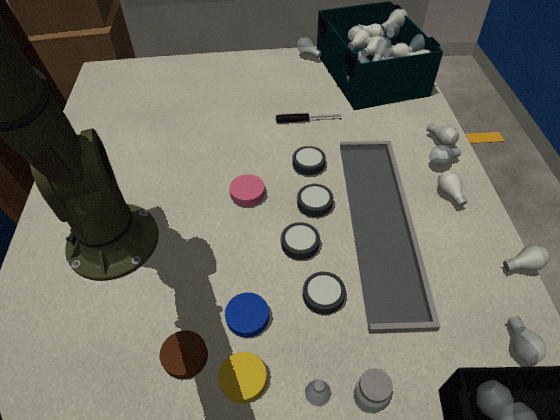

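The side view shows four dark-rimmed white-faced lamps at about (309,160), (315,199), (300,241) and (325,292). The look-alikes are pink (248,190), blue (247,314), brown (184,354) and yellow (243,377). The bulb is at (318,391), the jar at (374,390) and the screwdriver at (308,118). The bay spans (340..437, 142..328), with its mouth on the lamps' side.

```bash
cat > h.py <<'E'
from rig import r, imaging, ticket, nets
import numpy as np, cv2
from scipy.spatial.transform import Rotation as R
def cam(name):
    m=imaging.camera_model(name)
    if 'extrinsics' in m: T=m['extrinsics']
    else:
        s=r.read_state(); W=np.eye(4); W[:3,:3]=R.from_quat(s['tool_rot']).as_matrix(); W[:3,3]=s['eef_pos']; T=W@m['T_tool_cam']
    K=np.array([[m['fx'],0,m['cx']],[0,m['fy'],m['cy']],[0,0,1]]); D=np.array([m['k1'],0,0,0,0])
    return T,K,D
def toworld(name,uv,z):
    T,K,D=cam(name)
    p=cv2.undistortPoints(np.array(uv,float).reshape(-1,1,2),K,D).reshape(-1,2)
    d=np.c_[p[:,0],-p[:,1],-np.ones(len(p))]@T[:3,:3].T
    o=T[:3,3]; t=(z-o[2])/d[:,2]
    return o+d*t[:,None]
def topix(name,P):
    T,K,D=cam(name); c=(np.atleast_2d(P)-T[:3,3])@T[:3,:3]
    q=np.c_[c[:,0],-c[:,1],-c[:,2]]
    return cv2.projectPoints(q,np.zeros(3),np.zeros(3),K,D)[0].reshape(-1,2)
E
python3 - <<'E'
from h import *
for n in ("side","scene"):
    im=imaging.read_camera(n)
    g=im.astype(int)
    for d in nets.masks_of(n,"lamp_a")[:10]:
        m=d['mask']; ys,xs=np.nonzero(m)
        # white face: bright pixels within mask
        v=g.sum(2); th=(np.percentile(v[m],10)+np.percentile(v[m],90))/2
        f=(m&(v>th)).astype(np.uint8)
        c=max(cv2.findContours(f,cv2.RETR_EXTERNAL,cv2.CHAIN_APPROX_NONE)[0],key=cv2.contourArea)
        w=toworld(n,c.reshape(-1,2),.034)
        cc,rad=cv2.minEnclosingCircle((w[:,:2]*1000).astype(np.float32))
        e=cv2.fitEllipse((w[:,:2]*1000).astype(np.float32)) if len(c)>5 else 0
        print(n,round(d['score'],2),xs.mean().round(),ys.mean().round(),g[m].mean(0).round(),np.round(e[0],1),np.round(e[1],0))
s=[(342,142),(389,142),(371,327),(436,326)]
print(toworld("side",s,.022).round(3))
sc=[(150,189),(192,184),(268,300),(208,325)]
print(toworld("scene",sc,.022).round(3))
for t in("jar","spot_bulb","screwdriver","bay"):
  for n in ("side","scene"):
    for d in nets.spot_point(n,t)[:2]:
        print(t,n,round(d['score'],2),toworld(n,[np.array(d['at'])*[560,420]],0).round(3))
E
```

```text
side 0.98 247.0 190.0 [156.  86. 101.] [331.1 118.4] [85. 86.]
side 0.97 315.0 200.0 [104. 106.  99.] [500.  70.] [68. 69.]
side 0.96 308.0 160.0 [100. 102.  95.] [502.1 214.1] [68. 69.]
side 0.92 300.0 240.0 [110. 112. 104.] [449.9 -51.4] [68. 69.]
side 0.89 247.0 314.0 [ 27.  58. 122.] [ 321.2 -228.5] [85. 88.]
side 0.6 183.0 355.0 [55. 34. 19.] [ 176.3 -309.6] [43. 92.]
side 0.58 323.0 293.0 [110. 113. 105.] [ 485.1 -191.4] [68. 69.]
side 0.55 242.0 377.0 [139. 120.  37.] [ 321.4 -353.2] [56. 94.]
scene 0.93 229.0 187.0 [85. 84. 77.] [ 479.6 -200.3] [67. 81.]
scene 0.82 266.0 235.0 [88. 87. 80.] [497.9  65.8] [67. 69.]
scene 0.82 256.0 152.0 [102.  86.  40.] [ 320.8 -358.6] [67. 89.]
scene 0.75 295.0 269.0 [93. 92. 84.] [500.1 209.7] [67. 69.]
scene 0.73 292.0 151.0 [54. 43. 35.] [ 201.9 -294.8] [ 87. 115.]
scene 0.66 332.0 226.0 [123.  72.  81.] [330.6 116.7] [83. 86.]
scene 0.58 271.0 168.0 [43. 52. 83.] [ 322.1 -229.9] [ 81. 117.]
scene 0.56 261.0 207.0 [86. 85. 79.] [447.6 -55.5] [66. 69.]
[[ 0.605  0.277  0.022]
 [ 0.738  0.265  0.022]
 [ 0.569 -0.279  0.022]
 [ 0.7   -0.29   0.022]]
[[ 0.693 -0.298  0.022]
 [ 0.573 -0.263  0.022]
 [ 0.601  0.266  0.022]
 [ 0.736  0.268  0.022]]
jar side 0.9 [[ 0.54  -0.409  0.   ]]
jar scene 0.86 [[ 0.534 -0.41   0.   ]]
spot_bulb side 0.95 [[ 0.446 -0.393  0.   ]]
spot_bulb side 0.55 [[ 0.488 -0.194  0.   ]]
spot_bulb scene 0.62 [[ 0.453 -0.376  0.   ]]
screwdriver side 0.83 [[0.52 0.41 0.  ]]
screwdriver scene 0.64 [[0.52  0.413 0.   ]]
screwdriver scene 0.2 [[ 0.441 -0.071  0.   ]]
bay side 0.57 [[ 0.642 -0.003 -0.   ]]
bay scene 0.75 [[ 0.652 -0.006  0.   ]]
```

```bash
python3 - <<'E'
from h import *
s=r.read_state(); M=R.from_quat(s['tool_rot']).as_matrix(); print(M.round(3), s['t'],s['eef_pos'])
# rotation to desired: x down, y along world +-y
for sg in (1,-1):
    b=R.from_euler('z',-0.057).as_matrix()
    D=np.c_[[0,0,-1],[0,sg,0],[sg,0,0]]
    D=b@D
    print(sg,np.linalg.det(D),R.from_matrix(M.T@D).as_rotvec().round(3), R.from_matrix(M.T@np.c_[[0,0,-1],[0,sg,0],[sg,0,0]]).as_rotvec().round(3))
E
```

```text
[[-0.     0.288 -0.958]
 [-0.    -0.958 -0.288]
 [-1.     0.     0.   ]] 0.7 [ 0.1869502  -0.62255425  0.25335927]
1 0.9999999999999999 [-2.793  0.     0.   ] [-2.85  0.    0.  ]
-1 0.9999999999999999 [ 0.349  0.    -0.   ] [ 0.292  0.    -0.   ]
```

Request:
step_arm([
  [[0, -31.2, -44.9], [0.349, 0, 0], 0],
  [[0, -31.2, -44.9], [0.349, 0, 0], 0],
  [[0, -31.2, -44.9], [0.349, 0, 0], 0],
  [[0, -31.2, -44.9], [0.349, 0, 0], 0],
  [[0, -31.2, -44.9], [0.349, 0, 0], 0],
  [[0, -31.2, -44.9], [0.349, 0, 0], 0],
  [[12, -31.2, -44.9], [0.349, 0, 0], 0],
  [[12, -31.2, -44.9], [0.349, 0, 0], 0],
  [[12, -31.2, -44.9], [0.349, 0, 0], 0],
  [[12, -31.2, -44.9], [0.349, 0, 0], 0],
])

```text
t: 1.95
eef_pos: [0.5279, -0.1901, 0.1311]
tool_rot: [-0.706, 0.017, 0.708, 0.019]
force: [-0.1, -1.1, -0.4]
opening: 0.0002
```

```bash
cat > faces.py <<'E'
from h import *
def faces(n,im,show=None):
    g=im.astype(int); out=[]
    v=g.sum(2)
    for d in nets.masks_of(n,"lamp_a"):
        if d['score']<.3: continue
        m=d['mask']; c0=g[m].mean(0)
        if c0.max()-c0.min()>25: continue
        th=(np.percentile(v[m],10)+np.percentile(v[m],90))/2
        f=(m&(v>th)).astype(np.uint8)
        c=max(cv2.findContours(f,cv2.RETR_EXTERNAL,cv2.CHAIN_APPROX_NONE)[0],key=cv2.contourArea)
        w=toworld(n,c.reshape(-1,2),.034)[:,:2]
        e=cv2.fitEllipse((w*1000).astype(np.float32))
        out.append((round(d['score'],2),np.round(e[0],1),np.round(e[1],0)))
    return out
E
python3 - <<'E'
from faces import *
s=r.read_state();print(s['eef_pos'],R.from_quat(s['tool_rot']).as_matrix().round(3),s['force'])
im=imaging.read_camera("wrist"); cv2.imwrite("pics/w1.png",im[:,:,::-1])
for o in faces("wrist",im): print(o)
E
```

```text
[ 0.52787986 -0.19008549  0.13110111] [[-0.002 -0.052 -0.999]
 [ 0.003 -0.999  0.052]
 [-1.    -0.003  0.002]] [-0.05369772 -1.12138226 -0.41607045]
(0.97, array([479.1, -38. ]), array([74., 84.]))
(0.83, array([457.5, -39.6]), array([32., 62.]))
(0.63, array([ 484.6, -194.2]), array([64., 67.]))
```

View pics/w1.png

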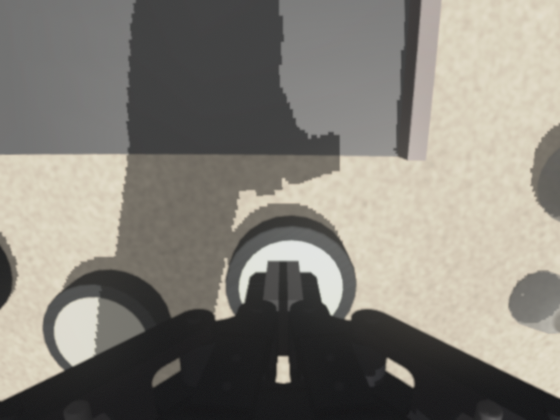

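Request:
step_arm([
  [[3.5, 0.4, 0], [0, 0, 0], 0],
  [[6.5, 0.4, 0], [0, 0, 0], 0],
  [[6.8, 0.4, 0], [0, 0, 0], 0],
  [[6.8, 0.4, 0], [0, 0, 0], 0],
])

```text
t: 2.55
eef_pos: [0.5274, -0.1997, 0.0666]
tool_rot: [0.707, -0.021, -0.706, -0.02]
force: [0.0, -0.1, 0.4]
opening: -0.0001
```

Request:
step_arm([
  [[0.2, 0, 0], [0, 0, 0], 0],
  [[0.2, 0, 0], [0, 0, 0], 0],
])

```text
t: 2.8
eef_pos: [0.5275, -0.1989, 0.0643]
tool_rot: [0.707, -0.021, -0.706, -0.02]
force: [0.3, 0.6, 0.0]
opening: 0.0001
```

Request:
step_arm([
  [[0.1, 0, 0], [0, 0, 0], 0],
  [[0.1, 0, 0], [0, 0, 0], 0],
])

```text
t: 3.05
eef_pos: [0.527, -0.1985, 0.0624]
tool_rot: [0.707, -0.02, -0.707, -0.02]
force: [0.0, 0.0, -0.5]
opening: -0.0001
```

Request:
step_arm([
  [[0.3, 0, 0], [0, 0, 0], 0],
  [[0.4, 0, 0], [0, 0, 0], 0],
])

```text
t: 3.3
eef_pos: [0.5268, -0.1985, 0.058]
tool_rot: [-0.707, 0.02, 0.707, 0.02]
force: [1.4, 0.2, -0.2]
opening: -0.0001
```

Request:
step_arm([
  [[0.1, 0, 0], [0, 0, 0], 0],
  [[0.1, 0, 0], [0, 0, 0], 0],
])

```text
t: 3.55
eef_pos: [0.5269, -0.1985, 0.0571]
tool_rot: [-0.707, 0.02, 0.707, 0.02]
force: [-0.9, 0.7, -0.0]
opening: -0.0004
```

Request:
step_arm([
  [[0.1, 0, 0], [0, 0, 0], 0],
  [[0.1, 0, 0], [0, 0, 0], 0],
])

```text
t: 3.8
eef_pos: [0.5269, -0.1985, 0.0562]
tool_rot: [-0.707, 0.02, 0.707, 0.02]
force: [0.3, -0.8, 0.0]
opening: -0.0002
```

Request:
step_arm([
  [[0.1, 0, 0], [0, 0, 0], 0],
  [[0.1, 0, 0], [0, 0, 0], 0],
])

```text
t: 4.05
eef_pos: [0.5274, -0.199, 0.0557]
tool_rot: [0.707, -0.021, -0.706, -0.02]
force: [-0.2, -1.0, 2.0]
opening: -0.0002
```

Request:
step_arm([
  [[0.05, 0, 0], [0, 0, 0], 0],
  [[0.05, 0, 0], [0, 0, 0], 0],
])

```text
t: 4.3
eef_pos: [0.5276, -0.1993, 0.0554]
tool_rot: [0.707, -0.021, -0.706, -0.02]
force: [0.8, -1.5, 3.6]
opening: 0.0002
```

Request:
step_arm([
  [[0.05, 0, 0], [0, 0, 0], 0],
  [[0.05, 0, 0], [0, 0, 0], 0],
])

```text
t: 4.55
eef_pos: [0.5279, -0.1994, 0.0551]
tool_rot: [0.708, -0.021, -0.706, -0.02]
force: [2.5, -3.4, 5.7]
opening: -0.0002
```

Request:
step_arm([
  [[-0.8, 0, 0], [0, 0, 0], 0],
  [[-0.8, -4.5, 4.6], [0, 0, 0], 0],
  [[-0.8, -4.5, 4.6], [0, 0, 0], 0],
  [[-0.3, -4.5, 4.6], [0, 0, 0], 0],
  [[-0.3, -4.5, 4.6], [0, 0, 0], 0],
])

```text
t: 5.18
eef_pos: [0.4839, -0.1515, 0.057]
tool_rot: [-0.707, 0.02, 0.707, 0.021]
force: [0.2, -0.2, 0.1]
opening: -0.0
```

Request:
step_arm([
  [[0.1, 0, 0], [0, 0, 0], 0],
  [[0.1, 0, 0], [0, 0, 0], 0],
])

```text
t: 5.42
eef_pos: [0.4839, -0.1513, 0.0562]
tool_rot: [-0.707, 0.02, 0.707, 0.02]
force: [-0.1, -0.0, -0.3]
opening: -0.0006
```

Request:
step_arm([
  [[0.1, 0, 0], [0, 0, 0], 0],
  [[0.1, 0, 0], [0, 0, 0], 0],
])

```text
t: 5.68
eef_pos: [0.4836, -0.1507, 0.0553]
tool_rot: [-0.707, 0.02, 0.707, 0.02]
force: [-0.9, 0.0, 2.6]
opening: 0.0
```

Request:
step_arm([
  [[0.05, 0, 0], [0, 0, 0], 0],
  [[0.05, 0, 0], [0, 0, 0], 0],
])

```text
t: 5.92
eef_pos: [0.4835, -0.1504, 0.0549]
tool_rot: [-0.707, 0.02, 0.707, 0.02]
force: [-2.9, 3.4, 5.3]
opening: 0.0002
```

Request:
step_arm([
  [[-1, 0, 0], [0, 0, 0], 0],
  [[-1, -5, -0.2], [0, 0, 0], 0],
  [[-1, -9.7, -0.4], [0, 0, 0], 0],
  [[-1, -9.7, -0.4], [0, 0, 0], 0],
  [[-0.25, -9.7, -0.4], [0, 0, 0], 0],
  [[-0.25, -9.7, -0.4], [0, 0, 0], 0],
])

```text
t: 6.68
eef_pos: [0.4925, -0.0561, 0.0565]
tool_rot: [-0.706, 0.021, 0.707, 0.021]
force: [0.1, 0.4, 0.6]
opening: 0.0002
```

Request:
step_arm([
  [[0.1, 0, 0], [0, 0, 0], 0],
  [[0.1, 0, 0], [0, 0, 0], 0],
])

```text
t: 6.92
eef_pos: [0.4932, -0.0551, 0.0563]
tool_rot: [0.707, -0.021, -0.707, -0.021]
force: [-0.4, -0.1, -0.4]
opening: -0.0002
```

Request:
step_arm([
  [[0.1, 0, 0], [0, 0, 0], 0],
  [[0.1, 0, 0], [0, 0, 0], 0],
])

```text
t: 7.18
eef_pos: [0.4938, -0.0548, 0.056]
tool_rot: [0.707, -0.021, -0.706, -0.02]
force: [-0.7, -1.1, 5.4]
opening: -0.0001
```

Request:
step_arm([
  [[0.05, 0, 0], [0, 0, 0], 0],
  [[0.05, 0, 0], [0, 0, 0], 0],
])

```text
t: 7.42
eef_pos: [0.4943, -0.0548, 0.0559]
tool_rot: [0.708, -0.021, -0.706, -0.02]
force: [-0.7, -0.8, 7.5]
opening: 0.0001
```

Request:
step_arm([
  [[-0.8, 0, 0], [0, 0, 0], 0],
  [[-0.8, -4.3, 4.7], [0, 0, 0], 0],
  [[-0.8, -4.3, 4.7], [0, 0, 0], 0],
  [[-0.25, -4.3, 4.7], [0, 0, 0], 0],
  [[-0.25, -4.3, 4.7], [0, 0, 0], 0],
])

```text
t: 8.05
eef_pos: [0.449, -0.0095, 0.0569]
tool_rot: [-0.707, 0.021, 0.707, 0.021]
force: [0.7, -1.5, -0.4]
opening: -0.0002
```

Request:
step_arm([
  [[0.1, 0, 0], [0, 0, 0], 0],
  [[0.1, 0, 0], [0, 0, 0], 0],
])

```text
t: 8.3
eef_pos: [0.449, -0.0091, 0.0562]
tool_rot: [-0.707, 0.02, 0.707, 0.021]
force: [0.5, 1.4, -0.5]
opening: -0.0
```

Request:
step_arm([
  [[0.1, 0, 0], [0, 0, 0], 0],
  [[0.1, 0, 0], [0, 0, 0], 0],
])

```text
t: 8.55
eef_pos: [0.4491, -0.0087, 0.056]
tool_rot: [0.707, -0.02, -0.707, -0.02]
force: [-1.8, 0.2, 6.6]
opening: 0.0001
```

Request:
step_arm([
  [[0.05, 0, 0], [0, 0, 0], 0],
  [[0.05, 0, 0], [0, 0, 0], 0],
])

```text
t: 8.8
eef_pos: [0.4492, -0.0085, 0.0558]
tool_rot: [0.707, -0.02, -0.707, -0.02]
force: [-3.4, 0.9, 9.5]
opening: -0.0001
```

Request:
step_arm([
  [[-1, 0, 0], [0, 0, 0], 0],
  [[-1, -4, -4.4], [0, 0, 0], 0],
  [[-1, -8.2, -8.9], [0, 0, 0], 0],
  [[-1, -8.2, -8.9], [0, 0, 0], 0],
  [[-0.25, -8.2, -8.9], [0, 0, 0], 0],
  [[-0.25, -8.2, -8.9], [0, 0, 0], 0],
])

```text
t: 9.55
eef_pos: [0.5413, 0.0666, 0.0567]
tool_rot: [-0.706, 0.021, 0.707, 0.02]
force: [0.3, -0.2, -0.9]
opening: 0.0001
```

Request:
step_arm([
  [[0.1, 0, 0], [0, 0, 0], 0],
  [[0.1, 0, 0], [0, 0, 0], 0],
])

```text
t: 9.8
eef_pos: [0.5418, 0.0672, 0.0564]
tool_rot: [-0.707, 0.021, 0.707, 0.02]
force: [-0.6, -0.7, -0.2]
opening: 0.0004
```

Request:
step_arm([
  [[0.1, 0, 0], [0, 0, 0], 0],
  [[0.1, 0, 0], [0, 0, 0], 0],
])

```text
t: 10.05
eef_pos: [0.5426, 0.0682, 0.0558]
tool_rot: [0.707, -0.02, -0.707, -0.02]
force: [-1.0, 0.0, 3.9]
opening: -0.0002
```

Request:
step_arm([
  [[0.05, 0, 0], [0, 0, 0], 0],
  [[0.05, 0, 0], [0, 0, 0], 0],
])

```text
t: 10.3
eef_pos: [0.543, 0.0684, 0.0556]
tool_rot: [0.707, -0.02, -0.706, -0.02]
force: [-1.0, 1.0, 4.7]
opening: 0.0002
```

Request:
step_arm([
  [[0.05, 0, 0], [0, 0, 0], 0],
  [[0.05, 0, 0], [0, 0, 0], 0],
  [[0.05, 0, 0], [0, 0, 0], 0],
])

```text
t: 10.68
eef_pos: [0.5435, 0.0686, 0.0554]
tool_rot: [0.708, -0.02, -0.706, -0.02]
force: [-0.6, 1.4, 6.8]
opening: -0.0
```

Request:
step_arm([
  [[-0.8, 0, 0], [0, 0, 0], 0],
  [[-0.8, -4.2, 4.5], [0, 0, 0], 0],
  [[-0.8, -4.2, 4.5], [0, 0, 0], 0],
  [[-0.3, -4.2, 4.5], [0, 0, 0], 0],
  [[-0.3, -4.2, 4.5], [0, 0, 0], 0],
])

```text
t: 11.3
eef_pos: [0.4999, 0.1113, 0.0567]
tool_rot: [-0.706, 0.021, 0.707, 0.021]
force: [0.3, 0.1, 0.9]
opening: -0.0001
```

Request:
step_arm([
  [[0.1, 0, 0], [0, 0, 0], 0],
  [[0.1, 0, 0], [0, 0, 0], 0],
])

```text
t: 11.55
eef_pos: [0.4999, 0.112, 0.0561]
tool_rot: [-0.707, 0.021, 0.707, 0.021]
force: [0.2, 0.2, -0.8]
opening: 0.0002
```

Request:
step_arm([
  [[0.1, 0, 0], [0, 0, 0], 0],
  [[0.1, 0, 0], [0, 0, 0], 0],
])

```text
t: 11.8
eef_pos: [0.4999, 0.1125, 0.0553]
tool_rot: [0.707, -0.02, -0.707, -0.02]
force: [0.0, 0.6, 0.2]
opening: -0.0
```

Request:
step_arm([
  [[0.05, 0, 0], [0, 0, 0], 0],
  [[0.05, 0, 0], [0, 0, 0], 0],
])

```text
t: 12.05
eef_pos: [0.4998, 0.1126, 0.0548]
tool_rot: [0.707, -0.02, -0.707, -0.02]
force: [0.6, 0.5, 0.8]
opening: 0.0001
```

L2 gives way on its +y side, so I'll press a little further there.

Request:
step_arm([
  [[0.05, 0, 0], [0, 0, 0], 0],
  [[0.1, 0, 0], [0, 0, 0], 0],
  [[0.1, 0, 0], [0, 0, 0], 0],
])

```text
t: 12.42
eef_pos: [0.4997, 0.1125, 0.0537]
tool_rot: [-0.707, 0.02, 0.707, 0.02]
force: [0.9, 0.1, 0.4]
opening: -0.0003
```

Request:
step_arm([
  [[0.05, 0, 0], [0, 0, 0], 0],
  [[0.1, 0, 0], [0, 0, 0], 0],
  [[0.1, 0, 0], [0, 0, 0], 0],
])

```text
t: 12.8
eef_pos: [0.4997, 0.1125, 0.0527]
tool_rot: [-0.707, 0.02, 0.707, 0.02]
force: [1.0, 0.4, 0.8]
opening: -0.0002
```

Request:
step_arm([
  [[0.05, 0, 0], [0, 0, 0], 0],
  [[0.1, 0, 0], [0, 0, 0], 0],
  [[0.1, 0, 0], [0, 0, 0], 0],
])

```text
t: 13.18
eef_pos: [0.4997, 0.1124, 0.0517]
tool_rot: [-0.707, 0.02, 0.707, 0.02]
force: [0.1, 0.0, 0.2]
opening: -0.0001
```

Request:
step_arm([
  [[0.05, 0, 0], [0, 0, 0], 0],
  [[0.1, 0, 0], [0, 0, 0], 0],
  [[0.1, 0, 0], [0, 0, 0], 0],
])

```text
t: 13.55
eef_pos: [0.4998, 0.1127, 0.0511]
tool_rot: [0.707, -0.02, -0.707, -0.02]
force: [-0.9, 1.5, 4.0]
opening: 0.0002
```

```bash
python3 - <<'E'
from h import *
print(r.read_state()['force'])
im=imaging.read_camera("wrist"); cv2.imwrite("pics/w2.png",im[:,:,::-1])
im=imaging.read_camera("side"); cv2.imwrite("pics/s2.png",cv2.resize(im[100:320,230:450,::-1],None,fx=2.5,fy=2.5))
E
```

```text
[-0.88631864  1.54441931  4.04709548]
```

View pics/w2.png

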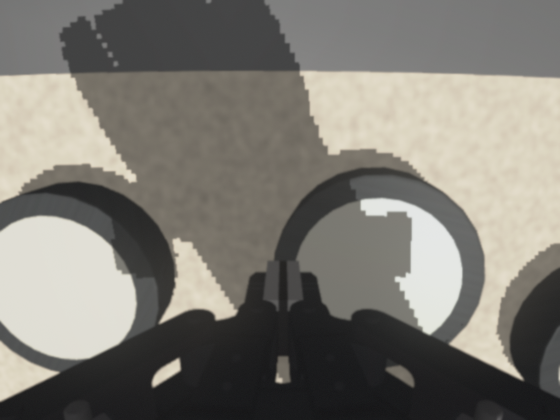

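View pics/s2.png

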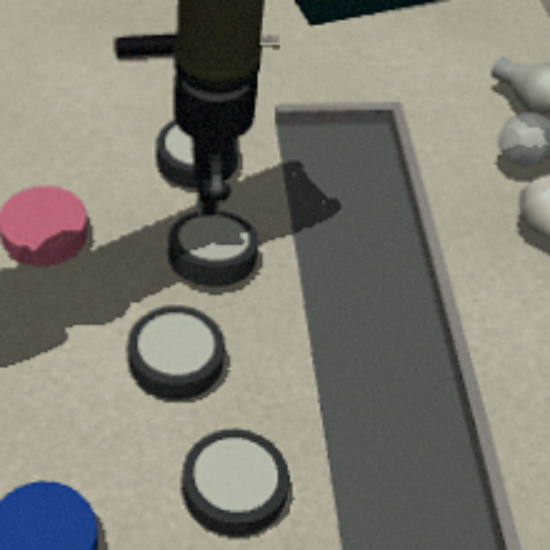

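L2, pressed at +y, sinks 5 mm under less than 1 N and then stops hard, so it is warped. In the wrist view the tip sits on its left rim at about (285,290). Next is L1.

Request:
step_arm([
  [[-1.3, 0, 0], [0, 0, 0], 0],
  [[-1.3, -5.7, 0.2], [0, 0, 0], 0],
  [[-1.3, -5.7, 0.2], [0, 0, 0], 0],
  [[-0.65, -5.7, 0.2], [0, 0, 0], 0],
  [[-0.65, -5.7, 0.2], [0, 0, 0], 0],
])

```text
t: 14.28
eef_pos: [0.5005, 0.1678, 0.0564]
tool_rot: [-0.706, 0.021, 0.707, 0.02]
force: [0.2, -0.9, 0.3]
opening: 0.0
```

Request:
step_arm([
  [[0.1, 0, 0], [0, 0, 0], 0],
  [[0.1, 0, 0], [0, 0, 0], 0],
])

```text
t: 14.52
eef_pos: [0.5012, 0.1688, 0.0563]
tool_rot: [0.707, -0.021, -0.707, -0.02]
force: [0.3, -0.5, 0.5]
opening: -0.0
```

Request:
step_arm([
  [[0.1, 0, 0], [0, 0, 0], 0],
  [[0.1, 0, 0], [0, 0, 0], 0],
])

```text
t: 14.78
eef_pos: [0.5012, 0.169, 0.0561]
tool_rot: [0.707, -0.021, -0.707, -0.02]
force: [-2.8, -0.8, 6.7]
opening: 0.0001
```

Request:
step_arm([
  [[0.05, 0, 0], [0, 0, 0], 0],
  [[0.05, 0, 0], [0, 0, 0], 0],
])

```text
t: 15.02
eef_pos: [0.5013, 0.1691, 0.0561]
tool_rot: [0.707, -0.021, -0.707, -0.02]
force: [-3.5, -1.8, 9.4]
opening: 0.0003
```

Request:
step_arm([
  [[-0.8, 0, 0], [0, 0, 0], 0],
  [[-0.8, -4.6, -4.1], [0, 0, 0], 0],
  [[-0.8, -4.6, -4.1], [0, 0, 0], 0],
  [[-0.25, -4.6, -4.1], [0, 0, 0], 0],
  [[-0.25, -4.6, -4.1], [0, 0, 0], 0],
])

```text
t: 15.65
eef_pos: [0.5437, 0.212, 0.0567]
tool_rot: [-0.706, 0.021, 0.707, 0.02]
force: [-0.1, -0.6, 0.3]
opening: -0.0
```

Request:
step_arm([
  [[0.1, 0, 0], [0, 0, 0], 0],
  [[0.1, 0, 0], [0, 0, 0], 0],
])

```text
t: 15.9
eef_pos: [0.5445, 0.2126, 0.0565]
tool_rot: [0.707, -0.021, -0.707, -0.02]
force: [0.5, 0.4, -0.6]
opening: 0.0
```

Request:
step_arm([
  [[0.1, 0, 0], [0, 0, 0], 0],
  [[0.1, 0, 0], [0, 0, 0], 0],
])

```text
t: 16.15
eef_pos: [0.5451, 0.2129, 0.056]
tool_rot: [0.707, -0.02, -0.706, -0.02]
force: [-1.3, -1.4, 4.4]
opening: -0.0
```

Request:
step_arm([
  [[0.05, 0, 0], [0, 0, 0], 0],
  [[0.05, 0, 0], [0, 0, 0], 0],
])

```text
t: 16.4
eef_pos: [0.5456, 0.213, 0.0559]
tool_rot: [0.708, -0.02, -0.706, -0.02]
force: [-0.5, -0.8, 6.7]
opening: 0.0002
```

L1 and L3 are firm at both places, L4 looks firm, and L2 rocks. I'll move behind L2 with the fingers partly open.

Request:
step_arm([
  [[-5, 0, 0], [0, 0, 0], 0],
  [[-6, 4, 3], [0, 0, 0], 70],
  [[-6, 9, 6], [0, 0, 0], 70],
  [[-6, 15, 9.5], [0, 0, 0], 70],
  [[-6, 15, 9.5], [0, 0, 0], 70],
  [[-6, 15, 9.5], [0, 0, 0], 70],
])

```text
t: 17.15
eef_pos: [0.4414, 0.0687, 0.115]
tool_rot: [0.707, -0.021, -0.706, -0.021]
force: [0.9, 0.1, 0.6]
opening: 0.0595
```

```bash
python3 - <<'E'
from faces import *
s=r.read_state();print(s['eef_pos'],s['opening'],s['t'])
im=imaging.read_camera("wrist"); cv2.imwrite("pics/w3.png",im[:,:,::-1])
im=imaging.read_camera("scene")
for o in faces("scene",im): print(o)
E
```

```text
[0.44138566 0.06870341 0.1149815 ] 0.05951735873741155 17.15
(0.78, array([500.1, 209.6]), array([67., 69.]))
(0.65, array([507.2,  45.7]), array([24., 51.]))
(0.58, array([ 481.1, -196.7]), array([67., 73.]))
(0.57, array([447.5, -55.7]), array([67., 69.]))
```

View pics/w3.png

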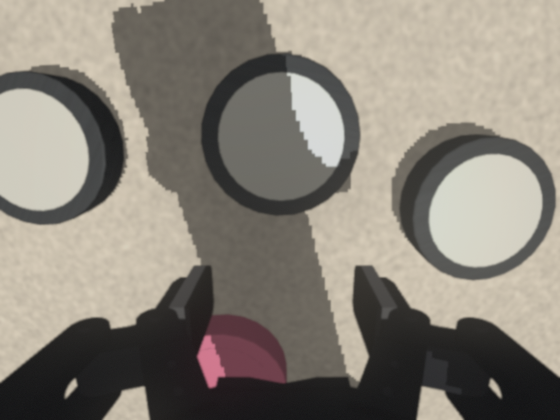

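The lamp is at (280,134), with the fingers either side at (195,290) and (370,290) and clear ground behind it. I'll descend.

Request:
step_arm([
  [[4, 0, 0], [0, 0, 0], 70],
  [[7, 0, 0], [0, 0, 0], 70],
  [[8.4, 0, 0], [0, 0, 0], 70],
  [[8.4, 0, 0], [0, 0, 0], 70],
])

```text
t: 17.8
eef_pos: [0.4408, 0.0697, 0.0302]
tool_rot: [-0.706, 0.019, 0.708, 0.02]
force: [0.1, 0.8, -0.1]
opening: 0.0597
```

Request:
step_arm([
  [[0, 0, -0.6], [0, 0, 0], 70],
  [[0, 0, -1.2], [0, 0, 0], 70],
  [[0, 0, -1.8], [0, 0, 0], 70],
  [[0, 0, -2.4], [0, 0, 0], 70],
  [[0, 0, -3], [0, 0, 0], 70],
  [[0, 0, -3], [0, 0, 0], 70],
])

```text
t: 18.55
eef_pos: [0.4719, 0.067, 0.0309]
tool_rot: [0.707, -0.02, -0.706, -0.02]
force: [-0.6, -0.9, 0.9]
opening: 0.0598
```

```bash
python3 - <<'E'
from faces import *
s=r.read_state();print(s['eef_pos'],s['opening'],s['t'],s['force'])
im=imaging.read_camera("wrist"); cv2.imwrite("pics/w4.png",im[:,:,::-1])
im=imaging.read_camera("side"); cv2.imwrite("pics/s4.png",cv2.resize(im[100:320,230:450,::-1],None,fx=2.5,fy=2.5))
E
```

```text
[0.47193725 0.06697254 0.03087475] 0.05975702154218482 18.55 [-0.63628859 -0.85552348  0.86218612]
```

View pics/w4.png

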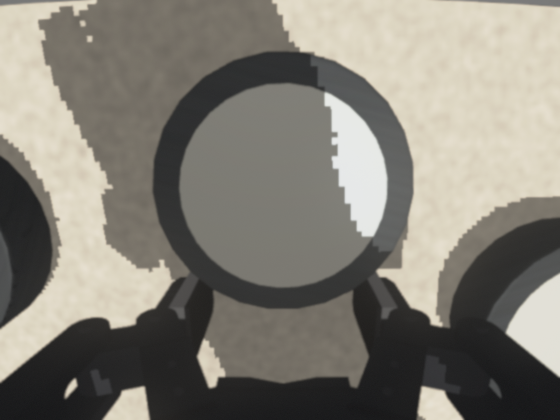

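View pics/s4.png

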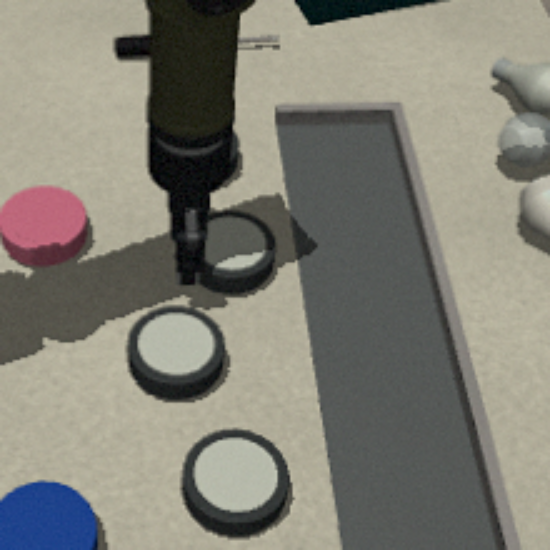

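The lamp, centred at (283,183), is cradled evenly between both fingertips, so I'll push it.

Request:
step_arm([
  [[0, 0, -1], [0, 0, 0], 70],
  [[0, 0, -2], [0, 0, 0], 70],
  [[0, 0, -3], [0, 0, 0], 70],
  [[0, 0, -4], [0, 0, 0], 70],
  [[0, 0, -5], [0, 0, 0], 70],
  [[0, 0, -6], [0, 0, 0], 70],
  [[0, 0, -7], [0, 0, 0], 70],
  [[0, 0, -8], [0, 0, 0], 70],
  [[0, 0, -9], [0, 0, 0], 70],
  [[0, 0, -9.5], [0, 0, 0], 70],
])

```text
t: 19.9
eef_pos: [0.5666, 0.0616, 0.0308]
tool_rot: [0.707, -0.02, -0.707, -0.02]
force: [-0.8, -0.6, 0.2]
opening: 0.06
```

```bash
python3 - <<'E'
from faces import *
s=r.read_state();print(s['eef_pos'],s['opening'],s['t'],s['force'])
im=imaging.read_camera("wrist"); cv2.imwrite("pics/w5.png",im[:,:,::-1])
v=im.astype(int)
# outer top rim ellipse: dark ring; mark projected circle for candidate centres
best=None
for d in nets.masks_of("wrist","lamp_b")[:3]:
    m=d['mask'].astype(np.uint8); c=max(cv2.findContours(m,0,1)[0],key=cv2.contourArea).reshape(-1,2)
    w=toworld("wrist",c,.034)[:,:2]; cc,rd=cv2.minEnclosingCircle((w*1000).astype(np.float32)); print(d['score'],cc,rd)
E
```

```text
[0.56663394 0.06158638 0.03080625] 0.05995730769470259 19.9 [-0.7596087 -0.5563058  0.171149 ]
0.82 (547.53466796875, 170.40625) 13.852812767028809
0.56 (611.4317016601562, 58.33473587036133) 44.23291778564453
0.53 (510.2016906738281, -9.46875286102295) 2.2972357273101807
```

View pics/w5.png

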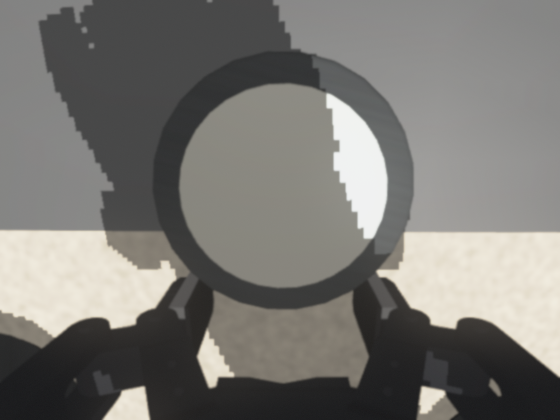

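Request:
step_arm([
  [[0, 0, -0.8], [0, 0, 0], 70],
  [[0, 0, -1.6], [0, 0, 0], 70],
  [[0, 0, -2.4], [0, 0, 0], 70],
  [[0, 0, -3.2], [0, 0, 0], 70],
  [[0, 0, -3.7], [0, 0, 0], 70],
  [[0, 0, -4], [0, 0, 0], 70],
  [[0, 0, -4], [0, 0, 0], 70],
  [[0, 0, -1.5], [0, 0, 0], 70],
  [[-6, 0, 2], [0, 0, 0], 0],
  [[-9, 0, 3], [0, 0, 0], 0],
])

```text
t: 21.25
eef_pos: [0.535, 0.0638, 0.1223]
tool_rot: [0.707, -0.02, -0.707, -0.02]
force: [0.7, -0.3, 0.3]
opening: 0.024
```

```bash
python3 - <<'E'
from faces import *
s=r.read_state();print(s['eef_pos'],s['opening'],s['t'],s['force'])
im=imaging.read_camera("side"); cv2.imwrite("pics/s6.png",im[:,:,::-1])
for o in faces("side",im): print(o)
im=imaging.read_camera("wrist"); cv2.imwrite("pics/w6.png",im[:,:,::-1])
for o in faces("wrist",im): print(o)
E
```

```text
[0.53500688 0.06377596 0.122304  ] 0.024007364626706055 21.25 [ 0.65389378 -0.25613227  0.30434647]
(0.95, array([ 485.2, -191.5]), array([68., 69.]))
(0.88, array([655.8,  48.3]), array([43., 74.]))
(0.79, array([449.8, -51.6]), array([68., 69.]))
(0.64, array([501.9, 213.7]), array([68., 69.]))
(0.95, array([502. , 206.9]), array([68., 69.]))
(0.73, array([644.8,  43. ]), array([44., 57.]))
(0.56, array([462.5, -61. ]), array([37., 71.]))
```

View pics/s6.png

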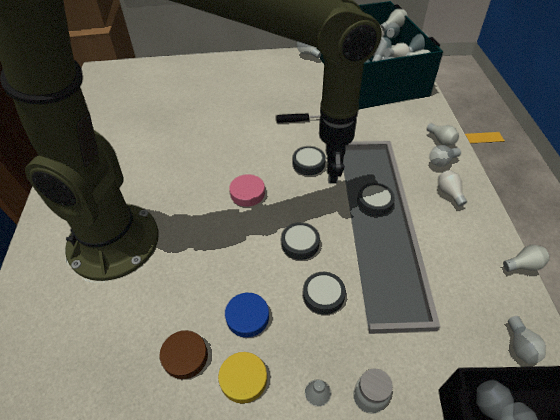

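View pics/w6.png

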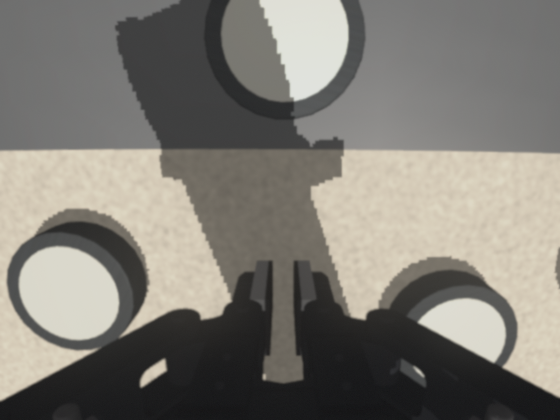

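The side view shows L2 at (376,198), well inside the bay. The wrist view shows its rear rim at row 118 and the bay mouth at row 150. I'll recheck L4 on its diagonals, because it felt a little softer than the others.

Request:
step_arm([
  [[0, 5, 0.2], [0, 0, 0], 0],
  [[0, 11, 0.3], [0, 0, 0], 0],
  [[0, 17, 0.5], [0, 0, 0], 0],
  [[0, 22.7, 0.6], [0, 0, 0], 0],
  [[3, 22.7, 0.6], [0, 0, 0], 0],
  [[5.8, 22.7, 0.6], [0, 0, 0], 0],
  [[6.35, 22.7, 0.6], [0, 0, 0], 0],
  [[6.35, 22.7, 0.6], [0, 0, 0], 0],
])

```text
t: 22.45
eef_pos: [0.5167, -0.1625, 0.0563]
tool_rot: [-0.706, 0.02, 0.707, 0.02]
force: [0.2, 0.2, -1.3]
opening: -0.0002
```

Request:
step_arm([
  [[0.1, 0, 0], [0, 0, 0], 0],
  [[0.1, 0, 0], [0, 0, 0], 0],
])

```text
t: 22.7
eef_pos: [0.517, -0.1629, 0.0562]
tool_rot: [-0.707, 0.02, 0.707, 0.02]
force: [-0.0, -1.0, -0.1]
opening: -0.0002
```

Request:
step_arm([
  [[0.1, 0, 0], [0, 0, 0], 0],
  [[0.1, 0, 0], [0, 0, 0], 0],
])

```text
t: 22.95
eef_pos: [0.5174, -0.1628, 0.0559]
tool_rot: [0.707, -0.02, -0.707, -0.02]
force: [-0.9, 1.4, 4.7]
opening: 0.0006
```

Request:
step_arm([
  [[0.05, 0, 0], [0, 0, 0], 0],
  [[0.05, 0, 0], [0, 0, 0], 0],
])

```text
t: 23.2
eef_pos: [0.5177, -0.1627, 0.0558]
tool_rot: [0.707, -0.02, -0.706, -0.02]
force: [-1.2, 1.7, 6.3]
opening: 0.0003
```

Firm on this diagonal. I'll try the other one, since a strip lying along this diagonal would show up there.

Request:
step_arm([
  [[-0.8, 0, 0], [0, 0, 0], 0],
  [[-0.8, 6.5, -0.3], [0, 0, 0], 0],
  [[-0.8, 6.5, -0.3], [0, 0, 0], 0],
  [[-0.25, 6.5, -0.3], [0, 0, 0], 0],
  [[-0.25, 6.5, -0.3], [0, 0, 0], 0],
])

```text
t: 23.82
eef_pos: [0.5159, -0.2264, 0.0565]
tool_rot: [-0.706, 0.019, 0.707, 0.02]
force: [-1.0, 0.8, 0.0]
opening: -0.0001
```

Request:
step_arm([
  [[0.1, 0, 0], [0, 0, 0], 0],
  [[0.1, 0, 0], [0, 0, 0], 0],
])

```text
t: 24.08
eef_pos: [0.5164, -0.2272, 0.0563]
tool_rot: [-0.707, 0.02, 0.707, 0.02]
force: [-0.1, 0.7, -0.5]
opening: -0.0001
```

Request:
step_arm([
  [[0.1, 0, 0], [0, 0, 0], 0],
  [[0.1, 0, 0], [0, 0, 0], 0],
])

```text
t: 24.32
eef_pos: [0.5164, -0.2279, 0.0554]
tool_rot: [0.707, -0.02, -0.707, -0.02]
force: [-0.2, 0.6, -0.2]
opening: -0.0004
```

Request:
step_arm([
  [[0.05, 0, 0], [0, 0, 0], 0],
  [[0.05, 0, 0], [0, 0, 0], 0],
])

```text
t: 24.58
eef_pos: [0.5164, -0.2281, 0.0549]
tool_rot: [0.707, -0.02, -0.707, -0.02]
force: [0.4, -0.6, 0.1]
opening: 0.0001
```

Request:
step_arm([
  [[0.05, 0, 0], [0, 0, 0], 0],
  [[0.1, 0, 0], [0, 0, 0], 0],
  [[0.1, 0, 0], [0, 0, 0], 0],
])

```text
t: 24.95
eef_pos: [0.5162, -0.228, 0.0537]
tool_rot: [-0.707, 0.02, 0.707, 0.02]
force: [1.0, 0.1, 0.2]
opening: -0.0002
```

Request:
step_arm([
  [[0.05, 0, 0], [0, 0, 0], 0],
  [[0.1, 0, 0], [0, 0, 0], 0],
  [[0.1, 0, 0], [0, 0, 0], 0],
])

```text
t: 25.32
eef_pos: [0.5162, -0.2279, 0.0527]
tool_rot: [-0.707, 0.02, 0.707, 0.02]
force: [-0.7, 0.1, -0.2]
opening: -0.0001
```

Request:
step_arm([
  [[0.05, 0, 0], [0, 0, 0], 0],
  [[0.1, 0, 0], [0, 0, 0], 0],
  [[0.1, 0, 0], [0, 0, 0], 0],
])

```text
t: 25.7
eef_pos: [0.5162, -0.2279, 0.0517]
tool_rot: [-0.707, 0.02, 0.707, 0.02]
force: [0.1, -0.5, 1.0]
opening: 0.0
```

```bash
python3 - <<'E'
from h import *
im=imaging.read_camera("wrist"); cv2.imwrite("pics/w7.png",im[:,:,::-1])
im=imaging.read_camera("side"); cv2.imwrite("pics/s7.png",cv2.resize(im[220:340,250:410,::-1],None,fx=4,fy=4))
E
```

```text
(no output)
```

View pics/w7.png

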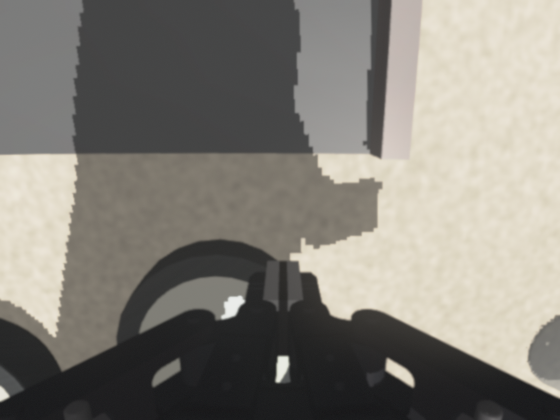

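View pics/s7.png

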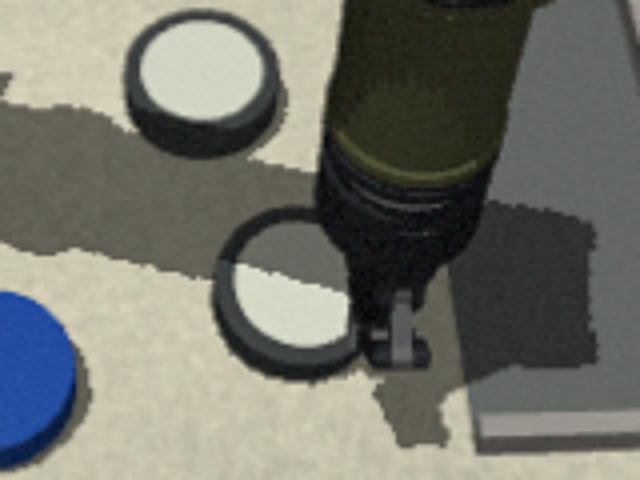

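The tip may have missed the lamp near its rim, so I'll repeat the press clearly on its top, about 10 mm further in.

Request:
step_arm([
  [[-1.3, 0, 0], [0, 0, 0], 0],
  [[-1.3, -0.8, 0.5], [0, 0, 0], 0],
  [[-1.3, -0.8, 0.5], [0, 0, 0], 0],
  [[-0.55, -0.8, 0.5], [0, 0, 0], 0],
  [[-0.55, -0.8, 0.5], [0, 0, 0], 0],
])

```text
t: 26.42
eef_pos: [0.511, -0.2196, 0.0562]
tool_rot: [-0.706, 0.02, 0.707, 0.02]
force: [0.1, -0.3, 0.6]
opening: 0.0002
```

Request:
step_arm([
  [[0.1, 0, 0], [0, 0, 0], 0],
  [[0.1, 0, 0], [0, 0, 0], 0],
])

```text
t: 26.68
eef_pos: [0.5117, -0.2198, 0.0562]
tool_rot: [-0.707, 0.02, 0.707, 0.02]
force: [0.2, -0.2, 0.1]
opening: 0.0003
```

Request:
step_arm([
  [[0.1, 0, 0], [0, 0, 0], 0],
  [[0.1, 0, 0], [0, 0, 0], 0],
])

```text
t: 26.92
eef_pos: [0.5121, -0.2202, 0.0556]
tool_rot: [0.707, -0.021, -0.707, -0.02]
force: [0.4, -0.9, 1.8]
opening: 0.0
```

Request:
step_arm([
  [[0.1, 0, 0], [0, 0, 0], 0],
  [[0.1, 0, 0], [0, 0, 0], 0],
])

```text
t: 27.18
eef_pos: [0.5124, -0.2206, 0.0549]
tool_rot: [0.707, -0.021, -0.706, -0.02]
force: [1.0, -2.6, 3.5]
opening: -0.0003
```

Request:
step_arm([
  [[0.1, 0, 0], [0, 0, 0], 0],
  [[0.1, 0, 0], [0, 0, 0], 0],
])

```text
t: 27.42
eef_pos: [0.5126, -0.2204, 0.0539]
tool_rot: [0.708, -0.021, -0.706, -0.02]
force: [1.4, -2.8, 4.7]
opening: 0.0001
```

Request:
step_arm([
  [[0.1, 0, 0], [0, 0, 0], 0],
  [[0.1, 0, 0], [0, 0, 0], 0],
])

```text
t: 27.68
eef_pos: [0.5118, -0.2192, 0.0521]
tool_rot: [-0.707, 0.02, 0.707, 0.02]
force: [2.4, -2.0, 2.8]
opening: -0.0001
```

```bash
python3 - <<'E'
from faces import *
im=imaging.read_camera("wrist"); cv2.imwrite("pics/w8.png",im[:,:,::-1])
im=imaging.read_camera("side"); cv2.imwrite("pics/s8.png",cv2.resize(im[220:340,250:410,::-1],None,fx=4,fy=4))
for o in faces("side",im):print(o)
print(r.read_state()['t'],r.read_state()['force'])
E
```

```text
(0.96, array([450.1, -50.9]), array([67., 70.]))
(0.76, array([ 475.7, -201.9]), array([41., 64.]))
27.825 [ 2.14989381 -2.24960857  2.44430842]
```

View pics/w8.png

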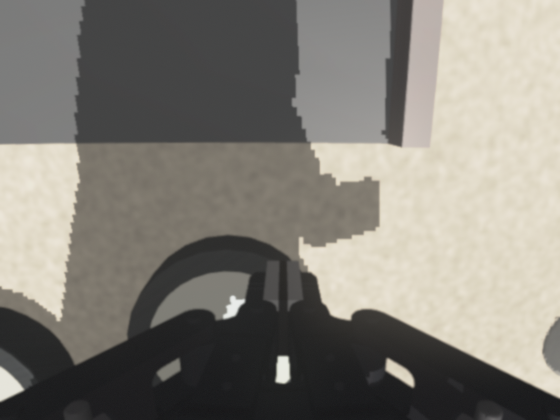

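View pics/s8.png

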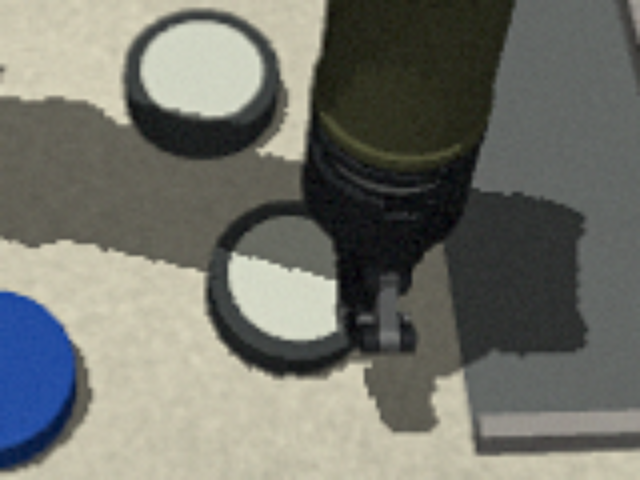

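The sideways force could mean tilting or slipping off the rim. I'll lift, re-measure L4, then press clearly on top.

Request:
step_arm([
  [[-4, 0, 0], [0, 0, 0], 0],
  [[-8, -2.6, -1.7], [0, 0, 0], 0],
  [[-8, -2.6, -1.7], [0, 0, 0], 0],
  [[-8, -2.6, -1.7], [0, 0, 0], 0],
])

```text
t: 28.32
eef_pos: [0.5285, -0.194, 0.1307]
tool_rot: [-0.705, 0.02, 0.708, 0.02]
force: [-0.1, -0.8, -0.6]
opening: 0.0001
```

```bash
python3 - <<'E'
from faces import *
s=r.read_state(); print(s['eef_pos'])
im=imaging.read_camera("wrist"); cv2.imwrite("pics/w9.png",im[:,:,::-1])
for o in faces("wrist",im):print(o)
im=imaging.read_camera("scene")
for o in faces("scene",im):print('sc',o)
im=imaging.read_camera("side")
for o in faces("side",im):print('sd',o)
T,K,D=cam("wrist")
# where the shut tip, (22mm ahead) projects
W=R.from_quat(s['tool_rot']).as_matrix()
for z in (-.011,0,.011): print(topix("wrist",s['eef_pos']+W@np.array([.022,0,z])).round())
E
```

```text
[ 0.52848903 -0.19401421  0.13068462]
(0.87, array([ 482.4, -192.5]), array([64., 68.]))
(0.82, array([458.5, -42.1]), array([36., 62.]))
(0.67, array([ 536.6, -364.7]), array([ 9., 33.]))
sc (0.86, array([500.1, 209.6]), array([67., 69.]))
sc (0.83, array([ 479.6, -192.2]), array([63., 69.]))
sc (0.78, array([451.1, -41.7]), array([36., 71.]))
sc (0.55, array([649.7,  54.2]), array([68., 69.]))
sd (0.83, array([501.9, 213.8]), array([69., 69.]))
sd (0.71, array([ 479.8, -183.6]), array([64., 69.]))
sd (0.69, array([453.7, -38.3]), array([38., 73.]))
sd (0.39, array([687.6,  44.4]), array([10., 42.]))
[[279. 259.]]
[[279. 282.]]
[[279. 305.]]
```

View pics/w9.png

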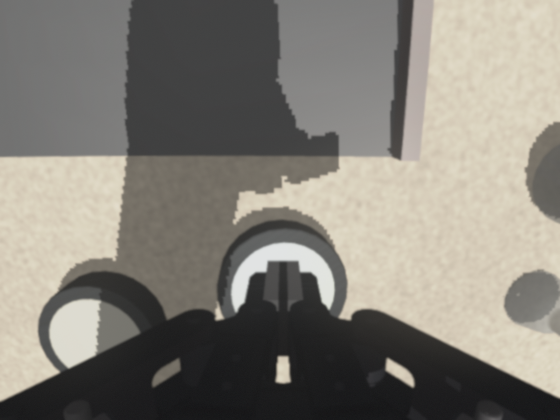

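Request:
step_arm([
  [[4, 1.8, 2.6], [0, 0, 0], 0],
  [[6.9, 1.8, 2.6], [0, 0, 0], 0],
  [[7.5, 1.8, 2.6], [0, 0, 0], 0],
  [[7.5, 1.8, 2.6], [0, 0, 0], 0],
])

```text
t: 29.12
eef_pos: [0.5037, -0.2109, 0.0576]
tool_rot: [0.707, -0.02, -0.707, -0.02]
force: [-0.1, 0.2, 1.0]
opening: -0.0002
```

Request:
step_arm([
  [[0.1, 0, 0], [0, 0, 0], 0],
  [[0.1, 0, 0], [0, 0, 0], 0],
])

```text
t: 29.38
eef_pos: [0.5041, -0.2113, 0.0573]
tool_rot: [0.707, -0.02, -0.706, -0.02]
force: [-0.2, 0.9, -0.3]
opening: 0.0002
```

Request:
step_arm([
  [[0.1, 0, 0], [0, 0, 0], 0],
  [[0.1, 0, 0], [0, 0, 0], 0],
])

```text
t: 29.62
eef_pos: [0.5036, -0.2114, 0.0557]
tool_rot: [0.707, -0.02, -0.707, -0.02]
force: [0.4, -0.6, 0.3]
opening: 0.0
```

Request:
step_arm([
  [[0.1, 0, 0], [0, 0, 0], 0],
  [[0.1, 0, 0], [0, 0, 0], 0],
])

```text
t: 29.88
eef_pos: [0.504, -0.212, 0.0549]
tool_rot: [0.707, -0.021, -0.706, -0.02]
force: [1.3, -1.1, 3.9]
opening: 0.0004
```

Request:
step_arm([
  [[0.05, 0, 0], [0, 0, 0], 0],
  [[0.05, 0, 0], [0, 0, 0], 0],
  [[0.05, 0, 0], [0, 0, 0], 0],
])

```text
t: 30.25
eef_pos: [0.5042, -0.2123, 0.0546]
tool_rot: [0.708, -0.021, -0.706, -0.02]
force: [3.0, -2.3, 4.8]
opening: -0.0003
```

Request:
step_arm([
  [[0.05, 0, 0], [0, 0, 0], 0],
  [[0.05, 0, 0], [0, 0, 0], 0],
  [[0.05, 0, 0], [0, 0, 0], 0],
])

```text
t: 30.62
eef_pos: [0.5044, -0.2125, 0.0543]
tool_rot: [0.708, -0.021, -0.706, -0.02]
force: [1.8, -2.5, 5.6]
opening: -0.0001
```

Still ambiguous. I'll turn the shut fingers 45° so their thin side is radial, which gives a clean press at r≈37 mm on this diagonal.

Request:
step_arm([
  [[-1.3, 0, 0], [0, 0, 0], 0],
  [[-1.3, 0.4, -0.4], [-0.2, 0, 0], 0],
  [[-1.3, 0.4, -0.4], [-0.4, 0, 0], 0],
  [[-1.3, 0.4, -0.4], [-0.6, 0, 0], 0],
  [[-1.3, 0.4, -0.4], [-0.8, 0, 0], 0],
  [[-1.3, 0.4, -0.4], [-0.8, 0, 0], 0],
  [[-0.6, 0.4, -0.4], [-0.8, 0, 0], 0],
  [[-0.4, 0.4, -0.4], [-0.8, 0, 0], 0],
  [[-0.4, 0.4, -0.4], [-0.8, 0, 0], 0],
])

```text
t: 31.75
eef_pos: [0.5065, -0.2151, 0.0568]
tool_rot: [-0.659, -0.257, 0.659, -0.256]
force: [0.2, -0.4, 1.0]
opening: 0.0001
```

Request:
step_arm([
  [[0.1, 0, 0], [0, 0, 0], 0],
  [[0.1, 0, 0], [0, 0, 0], 0],
])

```text
t: 32.0
eef_pos: [0.507, -0.2154, 0.0563]
tool_rot: [-0.659, -0.257, 0.659, -0.257]
force: [-0.0, -0.1, 0.2]
opening: 0.0003
```

Request:
step_arm([
  [[0.1, 0, 0], [0, 0, 0], 0],
  [[0.1, 0, 0], [0, 0, 0], 0],
])

```text
t: 32.25
eef_pos: [0.5073, -0.2158, 0.0556]
tool_rot: [0.659, 0.256, -0.659, 0.257]
force: [0.5, -0.7, 0.7]
opening: 0.0
```

Request:
step_arm([
  [[0.1, 0, 0], [0, 0, 0], 0],
  [[0.1, 0, 0], [0, 0, 0], 0],
])

```text
t: 32.5
eef_pos: [0.5077, -0.2163, 0.0549]
tool_rot: [0.659, 0.256, -0.659, 0.257]
force: [1.5, -2.5, 3.9]
opening: 0.0
```

Request:
step_arm([
  [[0.1, 0, 0], [0, 0, 0], 0],
  [[0.1, 0, 0], [0, 0, 0], 0],
])

```text
t: 32.75
eef_pos: [0.507, -0.2154, 0.0533]
tool_rot: [0.659, 0.257, -0.659, 0.257]
force: [1.9, -2.0, 3.5]
opening: -0.0004
```

Request:
step_arm([
  [[0.1, 0, 0], [0, 0, 0], 0],
  [[0.1, 0, 0], [0, 0, 0], 0],
])

```text
t: 33.0
eef_pos: [0.5074, -0.2159, 0.0526]
tool_rot: [0.659, 0.256, -0.659, 0.257]
force: [2.1, -3.2, 3.7]
opening: 0.0001
```

Request:
step_arm([
  [[0.1, 0, 0], [0, 0, 0], 0],
  [[0.1, 0, 0], [0, 0, 0], 0],
])

```text
t: 33.25
eef_pos: [0.5076, -0.2159, 0.0518]
tool_rot: [0.659, 0.256, -0.659, 0.257]
force: [2.2, -4.0, 5.2]
opening: 0.0001
```

L4 sinks more than 4 mm at r≈35 mm on this diagonal under about 4 N, so it is warped too, with its strip along +x+y. I'll move behind it to push it into the bay.

Request:
step_arm([
  [[-4, 0, 0], [0, 0, 0], 0],
  [[-6.5, -3, 1.5], [0.2, 0, 0], 70],
  [[-6.5, -7.5, 3.9], [0.4, 0, 0], 70],
  [[-6.5, -7.5, 3.9], [0.6, 0, 0], 70],
  [[-6.5, -7.5, 3.9], [0.8, 0, 0], 70],
  [[-6.5, -7.5, 3.9], [0.8, 0, 0], 70],
])

```text
t: 34.0
eef_pos: [0.4257, -0.1846, 0.1148]
tool_rot: [-0.705, 0.02, 0.708, 0.022]
force: [-0.4, 0.7, -0.1]
opening: 0.0598
```

```bash
python3 - <<'E'
from faces import *
s=r.read_state();print(s['eef_pos'],s['opening'],s['t'],R.from_quat(s['tool_rot']).as_matrix()[:,1])
im=imaging.read_camera("wrist"); cv2.imwrite("pics/w10.png",im[:,:,::-1])
for o in faces("wrist",im): print(o)
E
```

```text
[ 0.42570398 -0.18458894  0.11479252] 0.05981095563248521 34.0 [-0.05922337 -0.9982406  -0.00288049]
(0.76, array([453.4, -45.6]), array([47., 74.]))
(0.56, array([ 489.7, -207.6]), array([19., 51.]))
```

View pics/w10.png

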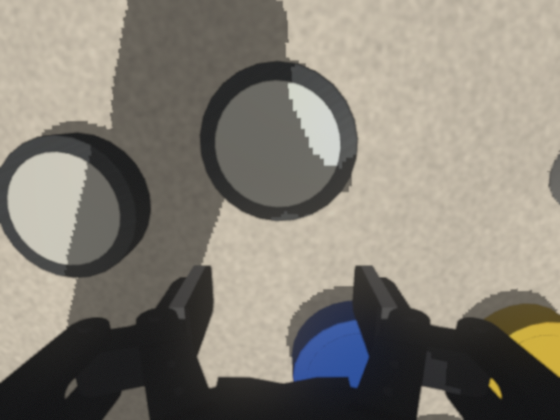

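L4 is at (279,141), centred between the fingers, and the blue look-alike at (340,350) stays 45 mm behind them. I'll descend and push.

Request:
step_arm([
  [[4, 0, 0], [0, 0, 0], 70],
  [[7, 0, 0], [0, 0, 0], 70],
  [[8.4, 0, 0], [0, 0, 0], 70],
  [[8.4, 0, 0], [0, 0, 0], 70],
  [[8.4, 0, -0.6], [0, 0, 0], 70],
  [[8.4, 0, -1.2], [0, 0, 0], 70],
  [[8.4, 0, -1.8], [0, 0, 0], 70],
  [[8.4, 0, -2.6], [0, 0, 0], 70],
  [[8.4, 0, -3.4], [0, 0, 0], 70],
  [[8.4, 0, -4.2], [0, 0, 0], 70],
])

```text
t: 35.35
eef_pos: [0.47, -0.1891, 0.0324]
tool_rot: [-0.707, 0.02, 0.707, 0.02]
force: [-3.0, -0.8, 2.5]
opening: 0.0595
```

Request:
step_arm([
  [[0, 0, -1], [0, 0, 0], 70],
  [[0, 0, -2], [0, 0, 0], 70],
  [[0, 0, -3], [0, 0, 0], 70],
  [[0, 0, -4], [0, 0, 0], 70],
  [[0, 0, -5], [0, 0, 0], 70],
  [[0, 0, -6], [0, 0, 0], 70],
  [[0, 0, -6.8], [0, 0, 0], 70],
  [[0, 0, -7], [0, 0, 0], 70],
])

```text
t: 36.35
eef_pos: [0.54, -0.1929, 0.0323]
tool_rot: [0.707, -0.02, -0.707, -0.02]
force: [-2.9, 0.1, 3.4]
opening: 0.06
```

```bash
python3 - <<'E'
from faces import *
s=r.read_state();print(s['eef_pos'],s['opening'],s['t'],s['force'])
im=imaging.read_camera("wrist"); cv2.imwrite("pics/w11.png",im[:,:,::-1])
E
```

```text
[ 0.54002748 -0.19287481  0.03226799] 0.0600113434572515 36.35 [-2.89005285  0.12812407  3.42845337]
```

View pics/w11.png

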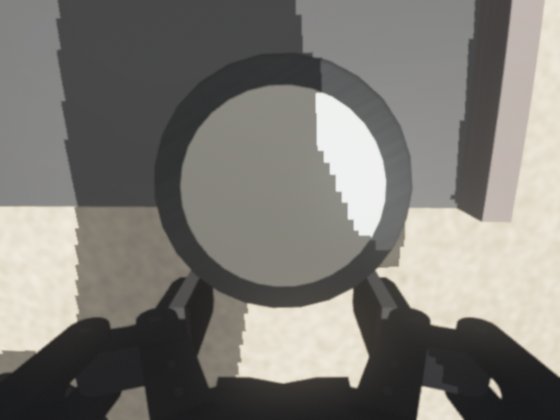

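Request:
step_arm([
  [[0, 0, -0.9], [0, 0, 0], 70],
  [[0, 0, -1.8], [0, 0, 0], 70],
  [[0, 0, -2.7], [0, 0, 0], 70],
  [[0, 0, -3.6], [0, 0, 0], 70],
  [[0, 0, -4.5], [0, 0, 0], 70],
  [[0, 0, -5.0], [0, 0, 0], 70],
  [[0, 0, -5.2], [0, 0, 0], 70],
  [[0, 0, -5.2], [0, 0, 0], 70],
  [[0, 0, -3], [0, 0, 0], 70],
  [[-6, 0, -2.2], [0, 0, 0], 0],
])

```text
t: 37.65
eef_pos: [0.5565, -0.1936, 0.0882]
tool_rot: [-0.703, 0.019, 0.71, 0.022]
force: [1.1, 0.3, 1.0]
opening: 0.0429
```

```bash
python3 - <<'E'
from faces import *
s=r.read_state();print(s['eef_pos'],s['opening'],s['t'],s['force'])
im=imaging.read_camera("wrist"); cv2.imwrite("pics/w12.png",im[:,:,::-1])
im=imaging.read_camera("side"); cv2.imwrite("pics/s12.png",im[:,:,::-1])
for o in faces("side",im): print(o)
E
```

```text
[ 0.55652708 -0.19362853  0.08816346] 0.04291359539894837 37.65 [1.05554835 0.33379577 1.04921985]
(0.91, array([451.6, -43.7]), array([50., 74.]))
(0.86, array([501.9, 213.7]), array([68., 69.]))
(0.56, array([ 640.3, -215.3]), array([29., 61.]))
```

View pics/w12.png

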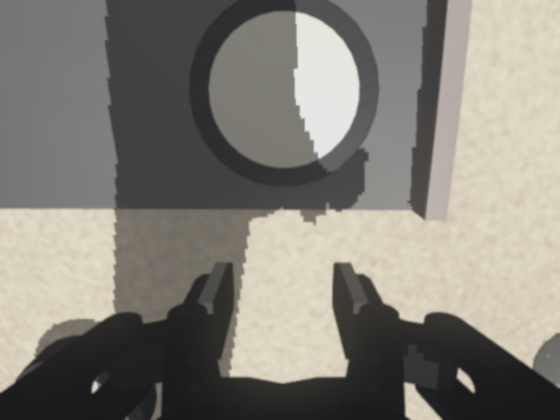

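View pics/s12.png

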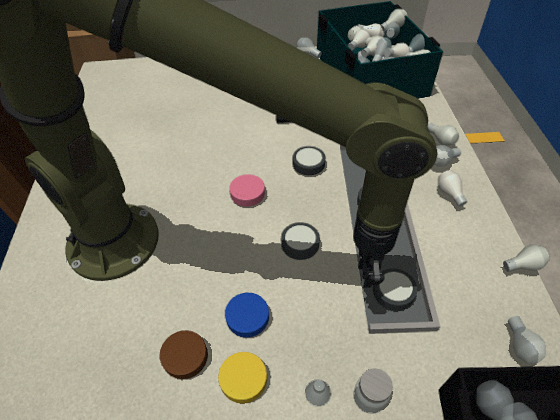

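L4's rear rim at row 185 is beyond the mouth at row 207 and it is clear of the side fence, so it is fully inside. L4 yielded best on a diagonal, so I'll also check the diagonals of L3 and L1.

Request:
step_arm([
  [[0, -4, 3.4], [0, 0, 0], 0],
  [[0, -8, 6.8], [0, 0, 0], 0],
  [[0, -11.1, 9.4], [0, 0, 0], 0],
  [[0, -11.1, 9.4], [0, 0, 0], 0],
  [[2.8, -11.1, 9.4], [0, 0, 0], 0],
  [[3.5, -11.1, 9.4], [0, 0, 0], 0],
  [[3.5, -11.1, 9.4], [0, 0, 0], 0],
])

```text
t: 38.67
eef_pos: [0.4742, -0.0786, 0.0571]
tool_rot: [-0.707, 0.02, 0.707, 0.021]
force: [-0.2, 0.9, -0.2]
opening: -0.0002
```

Request:
step_arm([
  [[0.1, 0, 0], [0, 0, 0], 0],
  [[0.2, 0, 0], [0, 0, 0], 0],
  [[0.2, 0, 0], [0, 0, 0], 0],
])

```text
t: 39.05
eef_pos: [0.4743, -0.0783, 0.0561]
tool_rot: [0.707, -0.02, -0.707, -0.02]
force: [-1.5, 0.1, 5.3]
opening: -0.0
```

Request:
step_arm([
  [[0.05, 0, 0], [0, 0, 0], 0],
  [[0.05, 0, 0], [0, 0, 0], 0],
])

```text
t: 39.3
eef_pos: [0.4745, -0.0785, 0.056]
tool_rot: [0.707, -0.021, -0.706, -0.02]
force: [-3.2, -0.4, 8.8]
opening: -0.0001
```

Request:
step_arm([
  [[0.05, 0, 0], [0, 0, 0], 0],
  [[0.05, 0, 0], [0, 0, 0], 0],
])

```text
t: 39.55
eef_pos: [0.4748, -0.0786, 0.056]
tool_rot: [0.707, -0.021, -0.706, -0.02]
force: [-3.0, -0.5, 11.5]
opening: 0.0002
```

Request:
step_arm([
  [[-0.8, 0, 0], [0, 0, 0], 0],
  [[-0.8, -5, 0.3], [0, 0, 0], 0],
  [[-0.8, -5, 0.3], [0, 0, 0], 0],
  [[-0.3, -5, 0.3], [0, 0, 0], 0],
  [[-0.1, -5, 0.3], [0, 0, 0], 0],
  [[-0.1, -5, 0.3], [0, 0, 0], 0],
])

```text
t: 40.3
eef_pos: [0.4739, -0.0287, 0.056]
tool_rot: [-0.707, 0.021, 0.707, 0.021]
force: [-3.4, 1.3, 10.3]
opening: -0.0003
```

Request:
step_arm([
  [[0.05, 0, 0], [0, 0, 0], 0],
  [[0.05, 0, 0], [0, 0, 0], 0],
])

```text
t: 40.55
eef_pos: [0.4741, -0.0286, 0.056]
tool_rot: [-0.707, 0.021, 0.707, 0.021]
force: [-3.4, 2.4, 14.3]
opening: -0.0001
```

Request:
step_arm([
  [[-2.5, 0, 0], [0, 0, 0], 0],
  [[-2.5, -6, -1], [0, 0, 0], 0],
  [[-2.5, -12, -2], [0, 0, 0], 0],
  [[-2.5, -18, -3], [0, 0, 0], 0],
  [[-2.5, -21.8, -4.1], [0, 0, 0], 0],
  [[-2.5, -21.8, -4.1], [0, 0, 0], 0],
  [[-0.4, -21.8, -4.1], [0, 0, 0], 0],
  [[-0.15, -21.8, -4.1], [0, 0, 0], 0],
  [[-0.05, -21.8, -4.1], [0, 0, 0], 0],
  [[-0.05, -21.8, -4.1], [0, 0, 0], 0],
])

```text
t: 41.8
eef_pos: [0.5281, 0.1851, 0.056]
tool_rot: [0.707, -0.022, -0.706, -0.021]
force: [-2.8, -0.6, 12.8]
opening: 0.0004
```

Request:
step_arm([
  [[0.05, 0, 0], [0, 0, 0], 0],
  [[0.05, 0, 0], [0, 0, 0], 0],
])

```text
t: 42.05
eef_pos: [0.5282, 0.185, 0.0559]
tool_rot: [0.707, -0.022, -0.706, -0.021]
force: [-1.9, -1.1, 17.1]
opening: 0.0
```

Request:
step_arm([
  [[-0.9, 0, 0], [0, 0, 0], 0],
  [[-0.9, -5, 0.3], [0, 0, 0], 0],
  [[-0.9, -5, 0.3], [0, 0, 0], 0],
  [[-0.3, -5, 0.3], [0, 0, 0], 0],
  [[-0.05, -5, 0.3], [0, 0, 0], 0],
  [[-0.05, -5, 0.3], [0, 0, 0], 0],
])

```text
t: 42.8
eef_pos: [0.5275, 0.2361, 0.0561]
tool_rot: [0.707, -0.021, -0.707, -0.021]
force: [-3.3, -0.3, 10.3]
opening: 0.0002
```

Request:
step_arm([
  [[0.05, 0, 0], [0, 0, 0], 0],
  [[0.05, 0, 0], [0, 0, 0], 0],
])

```text
t: 43.05
eef_pos: [0.5278, 0.2363, 0.0561]
tool_rot: [0.707, -0.021, -0.706, -0.021]
force: [-3.1, -0.3, 13.4]
opening: 0.0
```

L1 is firm on both diagonals. I'll retreat upward and do the final check.

Request:
step_arm([
  [[-5, 0, 0], [0, 0, 0], 0],
  [[-10, 0, 0], [0, 0, 0], 0],
  [[-15, 0, 6], [0, 0, 0], 0],
  [[-15, 0, 6], [0, 0, 0], 0],
  [[-15, 0, 6], [0, 0, 0], 0],
  [[-15, 0, 6], [0, 0, 0], 0],
])

```text
t: 43.8
eef_pos: [0.4676, 0.2391, 0.2032]
tool_rot: [-0.706, 0.021, 0.707, 0.021]
force: [-1.0, -0.3, 0.9]
opening: -0.0003
```

```bash
python3 - <<'E'
from faces import *
s=r.read_state();print(s['eef_pos'],s['t'],s['force'])
for n in("side","scene"):
    im=imaging.read_camera(n); cv2.imwrite(f"pics/{n}13.png",im[:,:,::-1])
    for o in faces(n,im): print(n,o)
E
```

```text
[0.46762593 0.23909805 0.20320569] 43.8 [-1.00639064 -0.32692356  0.89656322]
side (0.84, array([ 636.7, -196.8]), array([68., 69.]))
side (0.72, array([449.8, -51.6]), array([68., 69.]))
scene (0.88, array([ 634.3, -201.5]), array([67., 69.]))
scene (0.75, array([649.6,  54.5]), array([67., 69.]))
scene (0.73, array([502.1, 206.8]), array([67., 77.]))
```

View pics/side13.png

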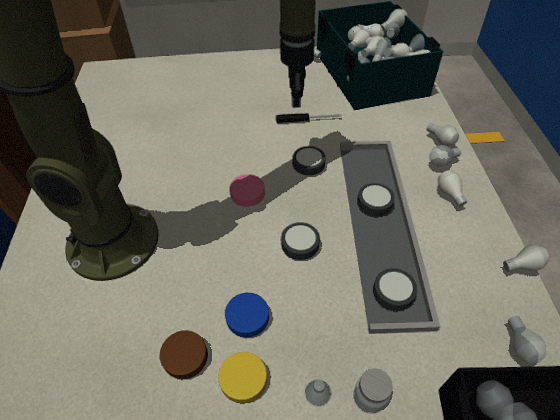

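View pics/scene13.png

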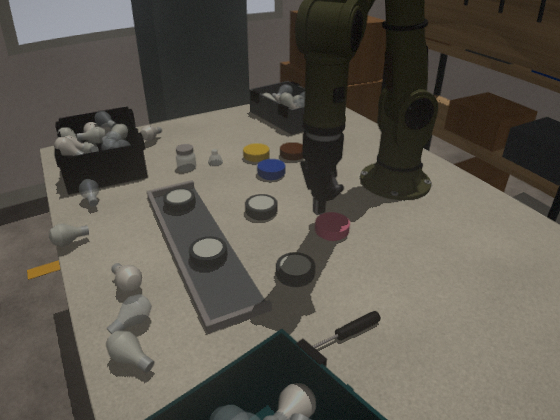

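The side view shows both warped lamps wholly inside the bay at (376,198) and (396,289). The steady lamps are still at (309,160) and (300,241), and the bulb, jar, screwdriver and look-alikes have not moved.

```bash
python3 -c "
from rig import ticket
print(ticket.finish_job())"
```

```text
the job is handed in; nothing more can be done
None
```

Two of the four lamps rocked, and both are now wholly inside the scrap bay. The other two stand firm where they were. I handed the job in at about 44 s of the 67 s allowed. No verdict was reported.

| Lamp (start x, y in m) | What pressing showed | Result |
|---|---|---|
| y ≈ 0.07 (0.499, 0.069) | sank 5 mm under less than 1 N, then stopped hard | warped, slid into the bay |
| y ≈ -0.19 (0.484, -0.195) | sank about 4 mm under 4 to 5 N on one diagonal | warped, slid into the bay |
| y ≈ 0.21 (0.501, 0.213) | firm at four places round the rim | sound, left in place |
| y ≈ -0.05 (0.449, -0.053) | firm at four places round the rim | sound, left in place |

- **Disagreement:** the first two presses on the y ≈ -0.19 lamp looked firm, so I first took it for sound. I re-pressed it on the diagonals, and a clean press about 35 mm from its centre showed it rocking. It shifted about 2 mm during those presses, before I slid it.
- **Pressing force:** most presses stayed under about 10 N. The final checks on the two sound lamps reached 14 and 17 N, more than the 1 to 4 N needed but well under the 60 N breaking load.
- **Last camera check:** the two warped lamps sit at about (0.650, 0.054) and (0.636, -0.199), roughly 20 mm inside the bay mouth. The bulb, jar, screwdriver and look-alikes showed no movement, and the arm was clear of everything.

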